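# Fit the camera post and tighten its clamp bolt to the click

### The arm

A 6-joint arm with a two-finger parallel gripper is mounted at the origin on the work surface. World frame = base frame: x ahead of the robot, y to its left, z up, the work surface at z = 0. Lengths are in m, angles in rad, forces in N, time in s.
With the tool pointing down it reaches from about 0.3 to 1 m from the base axis. Payload 5.1 kg.
Tool frame: the origin (TCP) lies midway between the tips of the shut fingers; the grasp point (between the pads) lies 19 mm behind it; z points along the fingers, y is the direction in which the jaws open and shut (so a half turn about z gives the same grasp; the last joint's range is limited). The gripper opens to 95 mm and grips with 3 to 60 N. Pads are 20 mm wide; open, the fingers measure 119 mm over their backs; the gripper's body (75 mm by 180 mm) begins 59 mm behind the grasp point.
Start: joints at [1.082, 0.124, 1.65, -0, 1.367, -0.083], TCP at [0.257, 0.597, 0.215] pointing down, gripper open.
Joint ranges: [-2.61, 2.61], [-1.02, 2.33], [0.03, 2.71], [-1.35, 4.49], [0.32, 2.68], [-2.91, 2.91]. Speed limits (rad/s): [2.57, 2.57, 3.14, 3.14, 3.14, 3.14].

### API

Orientations are given as a unit quaternion [x, y, z, w].
In Python, from bench import status, cams, robot, spotter gives the robot as it stands.
- The arm moves only by the tool jog_arm, never from a script. Its argument "plan" is a list of rows, each an object with "slide": the shift along the tool's x, y, z in mm, a list of three; "rot": the turn, a rotation vector about the tool's x, y, z in rad, a list of three. In form: [{"slide": [dx, dy, dz], "rot": [ax, ay, az]}, ...]. A call has 1 to 20 rows; each row shifts and turns the pose as measured when the row begins, along the tool's axes as they then stand; what a row does not reach is not made up. A row lasts 1/12 s, in which the tool goes at most 41.7 mm and 7.16 degrees, less where a joint would pass 70% of its speed; a pose out of reach is approached as far as the arm can. A call with a gripper value outside its range is refused whole. "gripper" is the finger opening in mm, from 0 to 95.1, set as the call begins (left out, the last holds). The fingers move at their own pace and stop on an object; "squeeze" is the grip in N (left out, the last holds). Time passes only in rows, so rows that do not move let the fingers close. It gives the time, the measured TCP pose, the force and the opening at its end, in the units of the state.
- status.state(): the state, without advancing time (a new reading comes with each control period).
- cams.snapshot(name): name is "scene" or "top" or "wrist"; returns a dict with "pixels" (420x560x3 uint8, red, green, blue), "fx", "fy", "cx", "cy" (pixels), "camera_from_world" (4x4, takes a point from world to camera coordinates). Camera axes: x right, y down, z forward; pixel columns grow to the right and rows downward; lengths in m; the calibration is good to about 2 mm. A picture is of the moment at which its call begins. There is no depth.
- robot.close_job(): hands the job in, once; it reports no verdict.
Trained networks look in the newest picture that a camera, given by its name, has taken for a name from the list of things; names that differ only in an ending like _2 or _b are one class to them, and where a whole thing is asked for, a point or a joint stands for the part that bears it (a point fixed in the world has none). Each returns a list of dicts, best first, with "confidence" (0 to 1); they miss things now and then, are a little off and sometimes report something else, mostly with a low value. They report only what shows in the picture. A call takes as long as a camera call. They do not tell look-alikes from the thing itself.
- spotter.regions_of(camera, thing): "pixels" (420x560 bool, what is visible of it) and "centre" ([column, row] in pixels, amid what is visible of it).
- spotter.spot_point(camera, thing): "centre" ([column, row] in pixels: a listed point, or the origin of a listed thing).
The state is a dict: "time_s": time; "joint_pos": joint angles; "qvel": joint speeds; "effort": joint torques, N m; "tcp_pos": TCP position; "tool_rot": TCP orientation; "wrist_force": force on the tool from outside, world axes, zero at the start; "wrist_torque": the same for the moment, N m; "finger_gap": opening from 0.0 (shut) to 1.0 (fully open).
Only numpy, scipy, OpenCV 4.12 (cv2) and the standard library are available. Lean on these libraries where they do the work, as an engineer would, in place of code of your own. Each camera call takes 0.05 s, during which the arm holds its last target. There are 200 camera calls.

### The job

Fit the camera post upright in the socket of the stand's foot, gently and fully home, so that its collar sits flush on the foot. Then tighten the clamp bolt by turning the click wrench clockwise until its handle breaks over at the hinge, stop there without forcing it on to its end, and let go so that the handle springs straight and the bolt stays tight. Leave the paint bottle, paint jar and brush cup alone.

Things in the scene. Friction and masses are not known exactly. Their poses are not given: they have to be found in the camera images.
- post_mid (a point): Centre of the loose steel camera post, on its axis 65 mm above its foot; z up the post. It starts standing on the table: 130 mm tall, 0.2 to 0.42 kg. From the foot up: spigot 26 mm diameter, 45 mm long, foot chamfered; collar 42 mm diameter from 45 to 53 mm; shaft 24 mm diameter from 53 to 122 mm (grip it here); brass stud 8 mm diameter to 130 mm.
- socket (a point): Centre of the mouth of the round blind hole in the grey foot of the camera stand, in its flat top 50 mm above the table, 110 mm from the bolt axis. Hole 29 mm diameter, 46 mm deep, straight down, 3 mm chamfer. z is up; y points from hole to bolt. With the post fully home its collar rests on the foot's top and post_mid is 20 mm above this point.
- bolt_axis (a point): Point on the vertical axis of the clamp bolt beside the socket, at the height of the wrench handle's axis (28 mm above the foot's top, 78 mm above the table). The wrench's head, 42 mm diameter, sits on this bolt and stays there; clockwise seen from above tightens. The handle must swing 0.2 to 0.85 rad before the bolt is tight, differently at each start.
- handle_grip (a point): Middle of the click wrench's black grip, on its axis, 150 mm from the bolt axis when straight, 78 mm above the table; x points outward along the handle, z up. The grip is a level round bar 26 mm in diameter, 97 to 202 mm from the bolt axis, open table below. It starts on the robot's side of the foot and is pushed clockwise; at this point the click comes at 8 to 9 N.
- click (a joint): Hinge in the wrench's neck, 35 mm from the bolt axis: 0 straight, growing as the handle breaks over clockwise, 0.25 at its hard end. Broken over by 0.07, forced on by 0.21. At the grip the push rises to 8 to 9 N, then the hinge breaks over and the push falls off (about 6 N at 0.1, 4 N at 0.15). Its spring straightens it when let go.
- bolt (a joint): Turn of the clamp bolt: 0 tight, negative while loose (-0.5 to -0.2 at the start); it stays where it is left. The wrench's head first swings almost freely (under 1 N at the grip) through up to 0.36 rad of hidden slack on the bolt, then turns it against steady friction (1 to 2 N at the grip) until tight.
- foot: The grey foot of the camera stand, fixed to the table, 110 x 220 x 50 mm; its origin is at the centre of its underside, y along its long side, socket at y = -60 mm and bolt at y = +50 mm; it bears the bolt and the wrench.
- post: The loose camera post (see post_mid); its origin is at the centre of its foot, z up the post.
- paint_bottle: Bystander: red paint bottle, 60 mm diameter, 150 mm tall; origin at the centre of its underside.
- paint_jar: Bystander: blue paint jar, 66 mm diameter, 70 mm tall; origin at the centre of its underside.
- brush_cup: Bystander: white cup of brushes, 72 mm diameter at the rim, 90 mm tall, brushes to 190 mm; origin at the centre of its underside.
Things that resemble listed ones, but are neither listed nor needed, are in the scene too. Of the things that look like the post, take the one that is farthest to the robot's left at the start.

How it is judged:
By the outcome, as a careful person would: the job done as asked, in the order asked, and still so for the second after the job is handed in, with the robot touching nothing.
It also fails if it takes over 72 s, if anything falls off the work surface, if the arm or the gripper's body presses on something with over 40 N, if the wrist force passes 120 N, or if a joint passes its speed limit or range.

## Working session

There is one attempt and no reset: what is moved stays moved. The work goes in short steps, Python scripts to look and compute and a tool call to move; the robot and the scene stay as the last step left them, time stands still between calls to the robot, and variables do not carry over. Pictures are saved under pics/ and viewed, about 8 in all and at most 12, crops included, and the job is handed in when it is done.

Besides the shell and the picture viewer there is one more tool, called after ">>>" as name(argument=value, ...), one argument or row to a line, values as JSON. jog_arm: Moves the arm, as the interface text tells. Its arguments: {"type":"object","properties":{"plan":{"type":"array","items":{"type":"object","properties":{"slide":{"type":"array","items":{"type":"number"}},"rot":{"type":"array","items":{"type":"number"}}}}},"gripper":{"type":"number"},"squeeze":{"type":"number"}},"required":["plan"]}

```bash
mkdir -p pics
cat > h.py <<'E'
import numpy as np, cv2
from bench import status, cams, robot, spotter
def snap(n):
    return cams.snapshot(n)
def save(s,f,crop=None):
    p=s["pixels"][:,:,::-1]
    if crop: p=cv2.resize(p[crop[1]:crop[3],crop[0]:crop[2]],None,fx=crop[4],fy=crop[4],interpolation=cv2.INTER_CUBIC)
    cv2.imwrite("pics/"+f,p)
def ray(s,uv):
    T=np.array(s["camera_from_world"]);R=T[:3,:3];t=T[:3,3]
    d=R.T@np.array([(uv[0]-s["cx"])/s["fx"],(uv[1]-s["cy"])/s["fy"],1]);return -R.T@t,d
def atz(s,uv,z):
    o,d=ray(s,uv);return o+d*(z-o[2])/d[2]
def proj(s,p):
    T=np.array(s["camera_from_world"]);q=T[:3,:3]@np.array(p)+T[:3,3]
    return s["fx"]*q[0]/q[2]+s["cx"],s["fy"]*q[1]/q[2]+s["cy"]
E
python3 - <<'E'
from h import *
a=snap("scene");b=snap("top")
cv2.imwrite("pics/a.png",cv2.vconcat([cv2.resize(a["pixels"],None,fx=.7,fy=.7),cv2.resize(b["pixels"],None,fx=.7,fy=.7)])[:,:,::-1])
save(a,"scene.png");save(b,"top.png")
for n,s in(("scene",a),("top",b)):
    print(n,ray(s,(280,210)))
    for t,z in(("post_mid",.065),("socket",.05),("bolt_axis",.078),("handle_grip",.078),("foot",0),("post",0),("paint_bottle",0),("paint_jar",0),("brush_cup",0)):
        for r in spotter.spot_point(n,t):
            print(t,round(r["confidence"],2),np.round(r["centre"],1),atz(s,r["centre"],z).round(4))
print(status.state())
E
```

```text
scene (array([ 1.1832402 , -0.49680972,  0.96240487]), array([-0.48563028,  0.46356663, -0.74139324]))
post_mid 0.92 [ 98.6 305.4] [ 0.5439 -0.3976  0.065 ]
post_mid 0.74 [155.4 287. ] [ 0.5834 -0.2848  0.065 ]
post_mid 0.58 [136.4 316.5] [ 0.6182 -0.353   0.065 ]
socket 0.82 [227.1 250.4] [ 0.5978 -0.1027  0.05  ]
bolt_axis 0.97 [260.5 214.3] [0.5834 0.012  0.078 ]
handle_grip 0.56 [214.6 183.8] [ 0.4296 -0.0074  0.078 ]
foot 0.67 [239.4 247. ] [ 0.5774 -0.052   0.    ]
post 0.88 [141.8 333.7] [ 0.6208 -0.3561  0.    ]
post 0.85 [157.2 299.7] [ 0.5712 -0.2851 -0.    ]
post 0.71 [108.2 319.8] [ 0.5438 -0.3927  0.    ]
paint_bottle 0.75 [351.5 260.9] [0.7879 0.1227 0.    ]
paint_bottle 0.58 [363.4 150.2] [ 0.5398  0.4483 -0.    ]
paint_jar 0.62 [349.9 262.8] [0.7892 0.1157 0.    ]
brush_cup 0.91 [393.  199.6] [0.7248 0.357  0.    ]
top (array([5.46784302e-01, 4.95641862e-04, 1.34354701e+00]), array([ 0.05691037,  0.01520681, -0.99827533]))
post_mid 0.67 [426.7 207.7] [ 0.6251 -0.3564  0.065 ]
post_mid 0.55 [445.  243.9] [ 0.5325 -0.4013  0.065 ]
post_mid 0.47 [401.2 226.5] [ 0.5769 -0
[... 408 characters left out ...]
0.721  0.3591 0.    ]
{'time_s': 1.0, 'joint_pos': array([ 1.08240653e+00,  1.23782222e-01,  1.65029519e+00,  7.25938241e-07,
        1.36749132e+00, -8.26181625e-02]), 'qvel': array([ 0.00012806,  0.00043423,  0.00034464, -0.00063752,  0.00218673,
        0.00036135]), 'effort': array([-1.57297240e-03, -4.17610645e+01, -3.60230112e+01,  7.72023434e-02,
        4.30467934e-02, -2.41609638e-05]), 'tcp_pos': array([0.25660717, 0.59719651, 0.21467058]), 'tool_rot': array([2.01496863e-01, 9.79489160e-01, 1.15765679e-05, 3.02749593e-06]), 'wrist_force': array([-0.11939998, -0.91986946,  0.59643798]), 'wrist_torque': array([-0.00039347, -0.00207566,  0.04576365]), 'finger_gap': 1.0004047303157197}
```

View pics/scene.png

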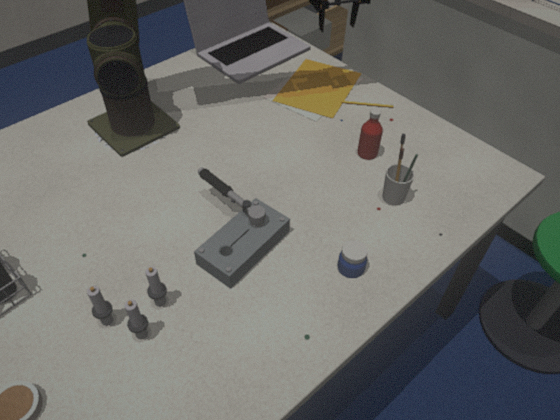

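View pics/top.png

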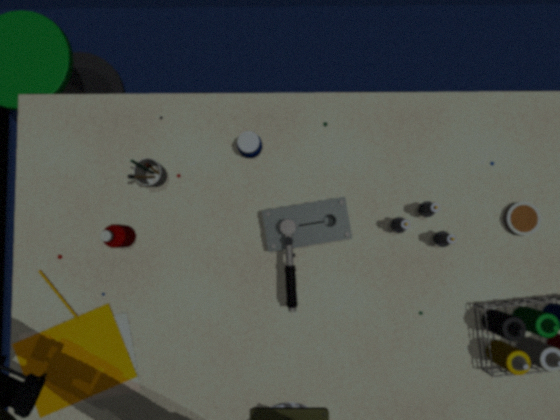

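>>> jog_arm(
  plan=[
    {"slide": [-27,-29,-4]},
    {"slide": [-27,-29,-4]},
    {"slide": [-27,-29,-4]},
    {"slide": [-27,-29,-4]},
    {"slide": [-27,-29,-4]},
    {"slide": [-27,-29,-4]},
    {"slide": [-27,-29,-4]},
    {"slide": [-27,-29,-4]},
    {"slide": [-27,-29,-4]},
    {"slide": [-27,-29,-4]},
    {"slide": [-27,-29,-4]},
    {"slide": [-27,-29,-4]},
    {"slide": [-27,-29,-4]},
    {"slide": [-27,-29,-4]},
    {"slide": [-27,-29,-4]},
    {"slide": [-27,-29,-4]},
    {"slide": [-27,-29,-4]},
    {"slide": [-27,-29,-4]},
    {"slide": [-27,-29,-4]},
    {"slide": [-27,-29,-4]},
  ],
)

```text
invalid input
```

>>> jog_arm(
  plan=[
    {"rot": [0,0,0.12]},
    {"rot": [0,0,0.12]},
    {"rot": [0,0,0.12]},
    {"rot": [0,0,0.12]},
    {"rot": [0,0,0.12]},
    {"rot": [0,0,0.12]},
    {"rot": [0,0,0.12]},
    {"rot": [0,0,0.12]},
    {"rot": [0,0,0]},
  ],
)

```text
invalid input
```

```bash
cat >> h.py <<'E'
from scipy.spatial.transform import Rotation as Ro
def goto(p,yaw):
    """print slide (mm, now) and turn left to reach p with tool y at world angle yaw, z down"""
    s=status.state();R=Ro.from_quat(s["tool_rot"]).as_matrix()
    print("tcp",s["tcp_pos"].round(4),"yaw_y",np.degrees(np.arctan2(R[1,1],R[0,1])).round(2),"F",s["wrist_force"].round(1),"t",round(s["time_s"],2))
    print("slide mm",(R.T@(np.array(p)-s["tcp_pos"])*1000).round(1))
    y=np.array([np.cos(yaw),np.sin(yaw),0]);z=np.array([0,0,-1.]);W=np.c_[np.cross(y,z),y,z]
    print("rot",Ro.from_matrix(R.T@W).as_rotvec().round(3))
E
python3 - <<'E'
from h import *
goto((.574,-.285,.25),np.radians(10))
w=snap("wrist");save(w,"w1.png")
print(ray(w,(280,210)))
for t,z in(("post_mid",.065),("post",0),("socket",.05),("bolt_axis",.078),("foot",0)):
    for r in spotter.spot_point("wrist",t):
        print(t,round(r["confidence"],2),np.round(r["centre"],1),atz(w,r["centre"],z).round(4))
E
```

```text
tcp [0.2566 0.5972 0.2147] yaw_y 66.75 F [-0.1 -0.9  0.6] t 1.0
slide mm [-639.8 -685.3  -35.3]
rot [ 0.   -0.    0.99]
(array([0.19544809, 0.62317409, 0.38506597]), array([ 0.22261633, -0.1065033 , -0.96919788]))
```

View pics/w1.png

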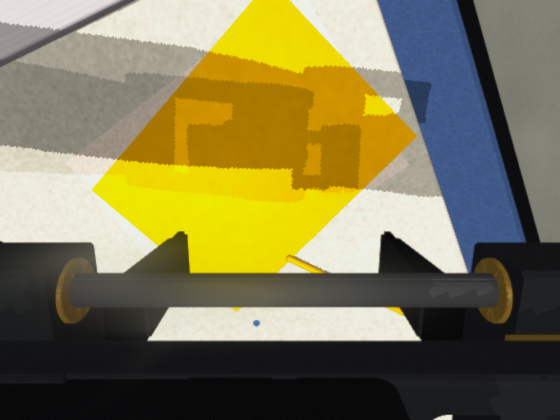

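The wrist view shows only the yellow paper between the fingers. The moves were refused because each row needs both `slide` and `rot`.

>>> jog_arm(
  plan=[
    {"slide": [-27,-29,-4],"rot": [0,0,0]},
    {"slide": [-27,-29,-4],"rot": [0,0,0]},
    {"slide": [-27,-29,-4],"rot": [0,0,0]},
    {"slide": [-27,-29,-4],"rot": [0,0,0]},
    {"slide": [-27,-29,-4],"rot": [0,0,0]},
    {"slide": [-27,-29,-4],"rot": [0,0,0]},
    {"slide": [-27,-29,-4],"rot": [0,0,0]},
    {"slide": [-27,-29,-4],"rot": [0,0,0]},
    {"slide": [-27,-29,-4],"rot": [0,0,0]},
    {"slide": [-27,-29,-4],"rot": [0,0,0]},
    {"slide": [-27,-29,-4],"rot": [0,0,0]},
    {"slide": [-27,-29,-4],"rot": [0,0,0]},
    {"slide": [-27,-29,-4],"rot": [0,0,0]},
    {"slide": [-27,-29,-4],"rot": [0,0,0]},
    {"slide": [-27,-29,-4],"rot": [0,0,0]},
    {"slide": [-27,-29,-4],"rot": [0,0,0]},
    {"slide": [-27,-29,-4],"rot": [0,0,0]},
    {"slide": [-27,-29,-4],"rot": [0,0,0]},
    {"slide": [-27,-29,-4],"rot": [0,0,0]},
    {"slide": [-27,-29,-4],"rot": [0,0,0]},
  ],
)

```text
time_s: 2.97
tcp_pos: [0.5329, -0.1746, 0.3004]
tool_rot: [0.195, 0.981, 0.001, 0.006]
wrist_force: [0.4, 0.9, -0.8]
finger_gap: 1.001
```

>>> jog_arm(
  plan=[
    {"slide": [0,0,0],"rot": [0,0,0.12]},
    {"slide": [0,0,0],"rot": [0,0,0.12]},
    {"slide": [0,0,0],"rot": [0,0,0.12]},
    {"slide": [0,0,0],"rot": [0,0,0.12]},
    {"slide": [0,0,0],"rot": [0,0,0.12]},
    {"slide": [0,0,0],"rot": [0,0,0.12]},
    {"slide": [0,0,0],"rot": [0,0,0.12]},
    {"slide": [0,0,0],"rot": [0,0,0.12]},
    {"slide": [0,0,0],"rot": [0,0,0]},
  ],
)

```text
time_s: 3.72
tcp_pos: [0.5344, -0.1858, 0.3004]
tool_rot: [0.643, 0.766, 0.003, 0.006]
wrist_force: [1.0, 1.2, 0.4]
finger_gap: 1.005
```

```bash
cat > m.py <<'E'
from h import *
import sys
w=snap("wrist");save(w,sys.argv[1])
print(ray(w,(280,210)))
for t,z in(("post_mid",.065),("post",0),("socket",.05),("bolt_axis",.078),("handle_grip",.078),("foot",0)):
    for r in spotter.spot_point("wrist",t):
        print(t,round(r["confidence"],2),np.round(r["centre"],1),atz(w,r["centre"],z).round(4))
goto((.574,-.285,.25),np.radians(10))
E
python3 m.py w2.png
```

```text
(array([ 0.51994743, -0.12072796,  0.47050253]), array([ 0.04539613, -0.24697935, -0.96808362]))
post_mid 0.94 [325.3 321. ] [ 0.6195 -0.3559  0.065 ]
post_mid 0.91 [306.5 267.3] [ 0.5826 -0.2889  0.065 ]
post_mid 0.73 [260.4 344.1] [ 0.5446 -0.4019  0.065 ]
post 0.73 [264.2 316.9] [ 0.5469 -0.4019  0.    ]
post 0.6 [319.9 297.8] [ 0.6204 -0.3586  0.    ]
socket 0.84 [348.1 115.8] [ 0.5965 -0.1067  0.05  ]
foot 0.74 [341.  64.] [ 0.5838 -0.0465  0.    ]
tcp [ 0.5344 -0.1858  0.3004] yaw_y 10.19 F [ 0.  -0.4 -1.5] t 4.07
slide mm [-104.4   20.8   51.1]
rot [0.012 0.005 0.003]
```

View pics/w2.png

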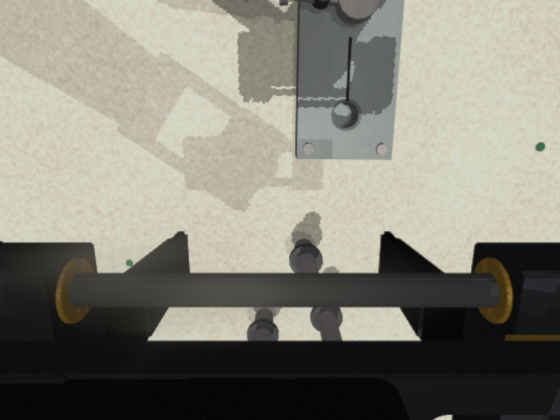

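The wrist view shows the socket at (345,115), the wanted post at (306,260), and the look-alikes at (325,318) and (262,335). I'll refine the post and foot positions by fitting model silhouettes to the network masks.

```bash
cat > fit.py <<'E'
from h import *
from scipy.optimize import minimize
S={n:snap(n) for n in("scene","top","wrist")}
a=np.linspace(0,2*np.pi,24,endpoint=False);C=np.c_[np.cos(a),np.sin(a)]
def hull(im,s,P):
    q=np.array([proj(s,p) for p in P]);cv2.fillConvexPoly(im,cv2.convexHull((q*16).astype(np.int32)),1,shift=4)
def post(s,v):
    im=np.zeros((420,560),np.uint8)
    for r,z0,z1 in((.013,0,.045),(.021,.045,.053),(.012,.053,.122),(.004,.122,.13)):
        hull(im,s,[(v[0]+r*c[0],v[1]+r*c[1],z) for c in C for z in(z0,z1)])
    return im
def foot(s,v):
    im=np.zeros((420,560),np.uint8);c,d=np.cos(v[2]),np.sin(v[2])
    hull(im,s,[(v[0]+c*x-d*y,v[1]+d*x+c*y,z) for x in(-.055,.055) for y in(-.11,.11) for z in(0,.05)]);return im
def fit(draw,thing,v,views):
    M={}
    for n in views:
        rs=spotter.regions_of(n,thing);m0=draw(S[n],v)>0
        if rs:
            r=max(rs,key=lambda r:(r["pixels"]&m0).sum());M[n]=r["pixels"]
    def iou(n,p):
        m=draw(S[n],p)>0;return (m&M[n]).sum()/(m|M[n]).sum()
    def run(ns):
        st=np.array([[0]*len(v)]+[list(np.eye(len(v))[i]*.008) for i in range(len(v))])+v
        o=minimize(lambda p:-sum(iou(n,p) for n in ns),v,method="Nelder-Mead",options=dict(initial_simplex=st,xatol=1e-4,fatol=1e-4));return o.x
    for n in M: x=run([n]);print(thing,n,x.round(4),round(iou(n,x),3))
    x=run(list(M));print(thing,"all",x.round(4),[round(iou(n,x),3) for n in M]);return x
fit(post,"post",np.array([.578,-.286]),["scene","top","wrist"])
f=fit(foot,"foot",np.array([.585,-.05,.19]),["scene","top","wrist"])
y=np.array([-np.sin(f[2]),np.cos(f[2])]);print("socket",f[:2]-.06*y,"bolt",f[:2]+.05*y)
E
python3 fit.py
```

```text
post scene [ 0.5807 -0.2824] 0.896
post top [ 0.578 -0.286] 0.0
post wrist [ 0.5818 -0.2848] 0.605
post all [ 0.5821 -0.2833] [np.float64(0.895), np.float64(0.0), np.float64(0.593)]
foot scene [ 0.5834 -0.0432  0.1674] 0.869
foot top [ 0.5848 -0.0474  0.1675] 0.833
foot wrist [ 0.5829 -0.0454  0.1883] 0.975
foot all [ 0.5842 -0.046   0.1605] [np.float64(0.855), np.float64(0.826), np.float64(0.988)]
socket [ 0.59379905 -0.10523929] bolt [0.57621526 0.0033462 ]
```

```bash
python3 -c "
from h import *
goto((.5815,-.284,.16),np.radians(10))"
```

```text
tcp [ 0.5344 -0.1858  0.3004] yaw_y 10.13 F [-0.4 -0.6  0.3] t 4.52
slide mm [-104.3   27.4  141.2]
rot [0.012 0.005 0.002]
```

>>> jog_arm(
  plan=[
    {"slide": [0,0,0],"rot": [0.012,0.005,0.002]},
    {"slide": [-26,7,0],"rot": [0,0,0]},
    {"slide": [-26,7,0],"rot": [0,0,0]},
    {"slide": [-26,7,20],"rot": [0,0,0]},
    {"slide": [-26,7,20],"rot": [0,0,0]},
    {"slide": [0,0,30],"rot": [0,0,0]},
    {"slide": [0,0,30],"rot": [0,0,0]},
    {"slide": [0,0,30],"rot": [0,0,0]},
    {"slide": [0,0,0],"rot": [0,0,0]},
    {"slide": [0,0,0],"rot": [0,0,0]},
  ],
)

```text
time_s: 5.35
tcp_pos: [0.5852, -0.2895, 0.1696]
tool_rot: [0.642, 0.766, 0.0, 0.002]
wrist_force: [1.4, -0.3, 0.2]
finger_gap: 1.003
```

Run:
```python
from h import *
goto((.5815,-.284,.061),np.radians(10))
w=snap("wrist");save(w,"w3.png")
print(proj(w,(.5815,-.284,.13)),proj(w,(.5815,-.284,.053)))
```

```text
tcp [ 0.5852 -0.2895  0.1696] yaw_y 10.05 F [ 1.4 -0.3  0.2] t 5.35
slide mm [  6.3  -3.  108.6]
rot [0.003 0.003 0.001]
(np.float64(280.45469927137634), np.float64(220.03371096510187)) (np.float64(281.0156145946329), np.float64(193.72845748637585))
```

View pics/w3.png

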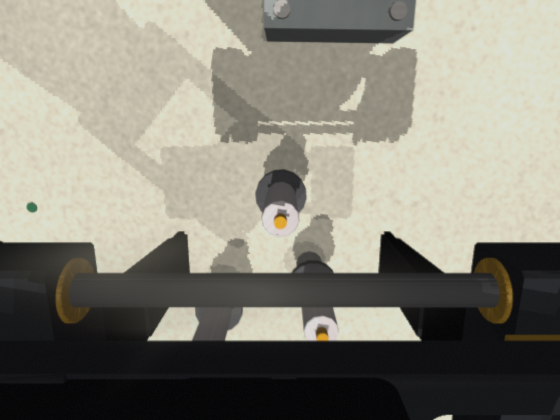

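The stud shows at (281,222) against a prediction of (280,220), so the post position is good to about 1 mm. I'll descend and grip.

>>> jog_arm(
  plan=[
    {"slide": [5.5,-3,0],"rot": [0.003,0.003,0]},
    {"slide": [0,0,25],"rot": [0,0,0]},
    {"slide": [0,0,25],"rot": [0,0,0]},
    {"slide": [0,0,25],"rot": [0,0,0]},
    {"slide": [0,0,20],"rot": [0,0,0]},
    {"slide": [0,0,8],"rot": [0,0,0]},
    {"slide": [0,0,0],"rot": [0,0,0]},
    {"slide": [0,0,0],"rot": [0,0,0]},
  ],
)

```text
time_s: 6.07
tcp_pos: [0.5916, -0.2875, 0.086]
tool_rot: [0.641, 0.767, 0.003, 0.014]
wrist_force: [0.2, -1.5, 0.7]
finger_gap: 0.998
```

Run:
```python
from h import *
goto((.5817,-.285,.061),np.radians(10))
```

```text
tcp [ 0.5916 -0.2875  0.086 ] yaw_y 10.21 F [ 0.2 -1.5  0.7] t 6.07
slide mm [ 4.7 -9.9 24.7]
rot [0.023 0.019 0.003]
```

>>> jog_arm(
  plan=[
    {"slide": [0,0,0],"rot": [0.023,0.019,0.003]},
    {"slide": [4,-8,0],"rot": [0,0,0]},
    {"slide": [1,-3,8],"rot": [0.002,0.002,0]},
    {"slide": [0,-1,8],"rot": [0.002,0.002,0]},
    {"slide": [0,-1,8],"rot": [0.002,0.002,0]},
    {"slide": [0,0,0],"rot": [0,0,0]},
  ],
)

```text
time_s: 6.57
tcp_pos: [0.5814, -0.2868, 0.071]
tool_rot: [0.642, 0.766, 0.001, 0.003]
wrist_force: [-1.2, -0.2, -0.7]
finger_gap: 1.002
```

Run:
```python
from h import *
goto((.5817,-.285,.061),np.radians(10))
```

```text
tcp [ 0.5814 -0.2868  0.071 ] yaw_y 10.07 F [-1.2 -0.2 -0.7] t 6.57
slide mm [ 1.8  0.6 10. ]
rot [0.005 0.003 0.001]
```

>>> jog_arm(
  plan=[
    {"slide": [1,0.5,6],"rot": [0.005,0.003,0]},
    {"slide": [1,0,6],"rot": [0.002,0.002,0]},
    {"slide": [0,0,3],"rot": [0.001,0.001,0]},
    {"slide": [0,0,0],"rot": [0,0,0]},
  ],
)

```text
time_s: 6.9
tcp_pos: [0.5808, -0.2843, 0.0532]
tool_rot: [0.642, 0.766, -0.001, -0.003]
wrist_force: [0.3, -0.5, -0.3]
finger_gap: 1.001
```

>>> jog_arm(
  plan=[
    {"slide": [0,0,0],"rot": [0,0,0]},
    {"slide": [0,0,0],"rot": [0,0,0]},
    {"slide": [0,0,0],"rot": [0,0,0]},
    {"slide": [0,0,0],"rot": [0,0,0]},
    {"slide": [0,0,0],"rot": [0,0,0]},
    {"slide": [0,0,0],"rot": [0,0,0]},
    {"slide": [0,0,0],"rot": [0,0,0]},
    {"slide": [0,0,0],"rot": [0,0,0]},
  ],
  gripper=10,
  squeeze=25,
)

```text
time_s: 7.57
tcp_pos: [0.5814, -0.2844, 0.0535]
tool_rot: [0.642, 0.766, -0.0, -0.003]
wrist_force: [0.7, -0.0, -0.0]
finger_gap: 0.494
```

Run:
```python
from h import *
goto((.5817,-.285,.061),np.radians(10))
print(status.state()["finger_gap"]*95.1)
```

```text
tcp [ 0.5814 -0.2844  0.0535] yaw_y 10.06 F [ 0.7 -0.  -0. ] t 7.57
slide mm [-0.6  0.2 -7.5]
rot [-0.005 -0.004  0.001]
46.95334383696978
```

>>> jog_arm(
  plan=[
    {"slide": [0,0,-4],"rot": [-0.005,-0.004,0]},
    {"slide": [0,0,-3],"rot": [0,0,0]},
    {"slide": [0,0,0],"rot": [0,0,0]},
    {"slide": [0,0,0],"rot": [0,0,0]},
    {"slide": [0,0,0],"rot": [0,0,0]},
    {"slide": [0,0,0],"rot": [0,0,0]},
    {"slide": [0,0,0],"rot": [0,0,0]},
    {"slide": [0,0,0],"rot": [0,0,0]},
  ],
)

```text
time_s: 8.23
tcp_pos: [0.5813, -0.2845, 0.0615]
tool_rot: [0.642, 0.766, 0.0, 0.001]
wrist_force: [0.1, 0.8, 0.9]
finger_gap: 0.247
```

Run:
```python
from h import *
goto((.5817,-.285,.060),np.radians(10))
print(status.state()["finger_gap"]*95.1)
```

```text
tcp [ 0.5813 -0.2845  0.0615] yaw_y 10.06 F [0.1 0.8 0.9] t 8.23
slide mm [-0.6  0.3  1.5]
rot [0.001 0.001 0.001]
23.47399737794777
```

>>> jog_arm(
  plan=[
    {"slide": [0,0,-10],"rot": [0,0,0]},
    {"slide": [0,0,-20],"rot": [0,0,0]},
    {"slide": [0,0,-25],"rot": [0,0,0]},
    {"slide": [0,0,-25],"rot": [0,0,0]},
    {"slide": [0,0,-15],"rot": [0,0,0]},
    {"slide": [15,4,0],"rot": [0,0,0]},
    {"slide": [25,6,0],"rot": [0,0,0]},
    {"slide": [25,6,0],"rot": [0,0,0]},
    {"slide": [25,6,0],"rot": [0,0,0]},
    {"slide": [25,6,0],"rot": [0,0,0]},
    {"slide": [25,6,0],"rot": [0,0,0]},
    {"slide": [20,5,0],"rot": [0,0,0]},
    {"slide": [0,0,0],"rot": [0,0,0]},
    {"slide": [0,0,0],"rot": [0,0,0]},
  ],
)

```text
time_s: 9.4
tcp_pos: [0.5847, -0.1058, 0.1547]
tool_rot: [0.643, 0.766, -0.001, -0.009]
wrist_force: [0.1, -0.1, -2.3]
finger_gap: 0.246
```

Run:
```python
from h import *
goto((.5955,-.106,.14),np.radians(10))
w=snap("wrist");save(w,"w4.png")
for z in(.05,):
    print("socket",proj(w,(.5955,-.106,z)))
for t,z in(("socket",.05),("bolt_axis",.078),("handle_grip",.078)):
    for r in spotter.spot_point("wrist",t): print(t,round(r["confidence"],2),np.round(r["centre"],1),atz(w,r["centre"],z).round(4))
```

```text
tcp [ 0.5847 -0.1058  0.1547] yaw_y 9.95 F [ 0.1 -0.1 -2.3] t 9.4
slide mm [-2.2 10.8 14.6]
rot [-0.013 -0.013 -0.001]
socket (np.float64(300.0948662039845), np.float64(209.07411970187485))
socket 0.57 [297.2 212. ] [ 0.5937 -0.1087  0.05  ]
bolt_axis 0.94 [306.2  53.9] [0.5786 0.0014 0.078 ]
handle_grip 0.62 [71.6 20. ] [ 0.4287 -0.0042  0.078 ]
```

View pics/w4.png

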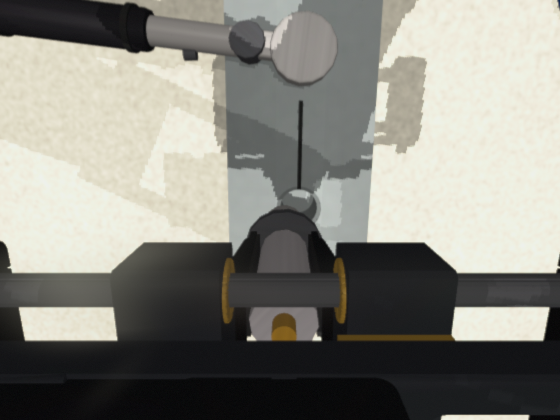

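Run:
```python
from h import *
w=snap("wrist");p=w["pixels"][:,:,::-1].copy()
c=cv2.resize(p[160:300,210:390],None,fx=4,fy=4,interpolation=cv2.INTER_CUBIC);d=c.copy()
a=np.linspace(0,2*np.pi,60)
for r,col in((.0145,(0,0,255)),(.0175,(0,255,0))):
    q=np.array([proj(w,(.5955+r*np.cos(t),-.106+r*np.sin(t),.05)) for t in a]);q=((q-[210,160]+.5)*4).astype(np.int32)
    cv2.polylines(d,[q],True,col,1)
cv2.imwrite("pics/w5.png",cv2.vconcat([c[:260],d[:260]]))
```

```text
(no output)
```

View pics/w5.png

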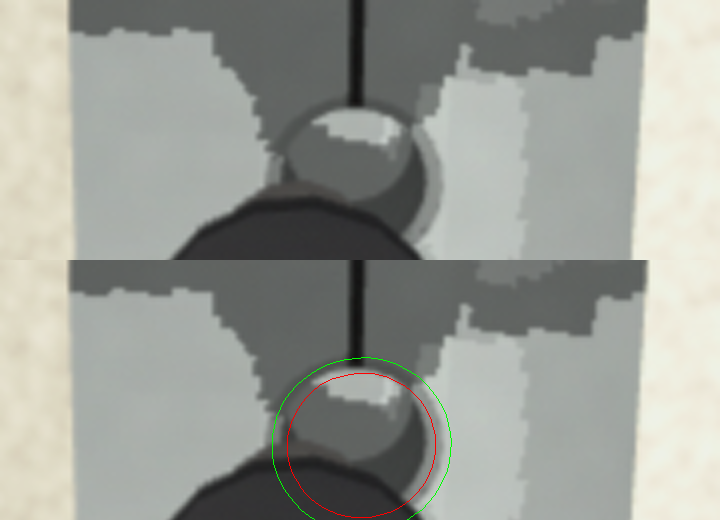

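>>> jog_arm(
  plan=[
    {"slide": [0,0,0],"rot": [-0.013,-0.013,0]},
    {"slide": [-0.5,4,0],"rot": [0,0,0]},
    {"slide": [-0.5,4,6],"rot": [0,0,0]},
    {"slide": [0,1,8],"rot": [0,0,0]},
    {"slide": [0,0,8],"rot": [0,0,0]},
    {"slide": [0,0,0],"rot": [0,0,0]},
    {"slide": [0,0,0],"rot": [0,0,0]},
  ],
)

```text
time_s: 10.23
tcp_pos: [0.5952, -0.1109, 0.1306]
tool_rot: [0.646, 0.763, -0.0, 0.002]
wrist_force: [-0.2, -0.6, -2.4]
finger_gap: 0.252
```

Run:
```python
from h import *
goto((.5945,-.1047,.1165),np.radians(10))
```

```text
tcp [ 0.5952 -0.1109  0.1306] yaw_y 9.47 F [-0.2 -0.6 -2.4] t 10.23
slide mm [ 6.3  0.3 14. ]
rot [ 0.002  0.003 -0.009]
```

>>> jog_arm(
  plan=[
    {"slide": [6,0.3,0],"rot": [0.002,0.003,-0.009]},
    {"slide": [1,0,5],"rot": [0,0,0]},
    {"slide": [0,0,6],"rot": [0,0,0]},
    {"slide": [0,0,0],"rot": [0,0,0]},
    {"slide": [0,0,0],"rot": [0,0,0]},
  ],
)

```text
time_s: 10.65
tcp_pos: [0.5939, -0.1028, 0.1177]
tool_rot: [0.642, 0.766, -0.0, -0.001]
wrist_force: [0.3, -0.7, -1.8]
finger_gap: 0.249
```

Run:
```python
from h import *
goto((.5945,-.1047,.1115),np.radians(10))
```

```text
tcp [ 0.5939 -0.1028  0.1177] yaw_y 10.07 F [ 0.3 -0.7 -1.8] t 10.65
slide mm [-2.   0.3  6.2]
rot [-0.002 -0.001  0.001]
```

>>> jog_arm(
  plan=[
    {"slide": [-2,0.3,0],"rot": [-0.002,-0.001,0]},
    {"slide": [0,0,4],"rot": [0,0,0]},
    {"slide": [0,0,4],"rot": [0,0,0]},
    {"slide": [0,0,3],"rot": [0,0,0]},
    {"slide": [0,0,0],"rot": [0,0,0]},
  ],
)

```text
time_s: 11.07
tcp_pos: [0.595, -0.1052, 0.1063]
tool_rot: [0.642, 0.766, 0.001, 0.001]
wrist_force: [-0.4, -0.2, -2.0]
finger_gap: 0.251
```

Run:
```python
from h import *
goto((.5945,-.1047,.0665),np.radians(10))
```

```text
tcp [ 0.595  -0.1052  0.1063] yaw_y 10.07 F [-0.4 -0.2 -2. ] t 11.07
slide mm [ 0.5 -0.4 39.8]
rot [0.002 0.    0.001]
```

The post's foot is 5 mm inside the mouth with no contact force. Continuing gently.

>>> jog_arm(
  plan=[
    {"slide": [0,0,4],"rot": [0.001,0,0]},
    {"slide": [0,0,4],"rot": [0,0,0]},
    {"slide": [0,0,4],"rot": [0,0,0]},
    {"slide": [0,0,4],"rot": [0,0,0]},
    {"slide": [0,0,0],"rot": [0,0,0]},
  ],
)

```text
time_s: 11.48
tcp_pos: [0.5949, -0.1052, 0.0883]
tool_rot: [0.642, 0.766, 0.0, 0.0]
wrist_force: [-0.7, -0.6, -3.5]
finger_gap: 0.249
```

Run:
```python
from h import *
goto((.5945,-.1047,.0665),np.radians(10))
```

```text
tcp [ 0.5949 -0.1052  0.0883] yaw_y 10.06 F [-0.7 -0.6 -3.5] t 11.48
slide mm [ 0.6 -0.3 21.8]
rot [0.    0.    0.001]
```

>>> jog_arm(
  plan=[
    {"slide": [0,0,4],"rot": [0,0,0]},
    {"slide": [0,0,4],"rot": [0,0,0]},
    {"slide": [0,0,4],"rot": [0,0,0]},
    {"slide": [0,0,3],"rot": [0,0,0]},
    {"slide": [0,0,0],"rot": [0,0,0]},
  ],
)

```text
time_s: 11.9
tcp_pos: [0.5948, -0.1052, 0.0714]
tool_rot: [0.642, 0.766, -0.0, -0.0]
wrist_force: [-0.5, -0.2, -2.1]
finger_gap: 0.251
```

Run:
```python
from h import *
goto((.5945,-.1047,.0665),np.radians(10))
```

```text
tcp [ 0.5948 -0.1052  0.0714] yaw_y 10.06 F [-0.5 -0.2 -2.1] t 11.9
slide mm [ 0.5 -0.2  4.9]
rot [-0.     0.     0.001]
```

>>> jog_arm(
  plan=[
    {"slide": [0,0,2],"rot": [0,0,0]},
    {"slide": [0,0,1.5],"rot": [0,0,0]},
    {"slide": [0,0,1],"rot": [0,0,0]},
    {"slide": [0,0,0],"rot": [0,0,0]},
  ],
)

```text
time_s: 12.23
tcp_pos: [0.595, -0.1052, 0.0666]
tool_rot: [0.642, 0.766, 0.0, 0.0]
wrist_force: [-0.0, -0.0, -2.2]
finger_gap: 0.251
```

Run:
```python
from h import *
goto((.5945,-.1047,.0665),np.radians(10))
```

```text
tcp [ 0.595  -0.1052  0.0666] yaw_y 10.06 F [-0.  -0.  -2.2] t 12.23
slide mm [ 0.6 -0.4  0.1]
rot [0.    0.    0.001]
```

>>> jog_arm(
  plan=[
    {"slide": [0,0,0.6],"rot": [0,0,0]},
    {"slide": [0,0,0],"rot": [0,0,0]},
  ],
)

```text
time_s: 12.4
tcp_pos: [0.5953, -0.1053, 0.0667]
tool_rot: [0.642, 0.766, 0.0, 0.0]
wrist_force: [0.0, -0.1, -2.9]
finger_gap: 0.246
```

>>> jog_arm(
  plan=[
    {"slide": [0,0,0.6],"rot": [0,0,0]},
    {"slide": [0,0,0],"rot": [0,0,0]},
  ],
)

```text
time_s: 12.57
tcp_pos: [0.5957, -0.1054, 0.0666]
tool_rot: [0.642, 0.766, 0.0, 0.001]
wrist_force: [1.0, 0.7, -3.2]
finger_gap: 0.248
```

>>> jog_arm(
  plan=[
    {"slide": [0,0,1.5],"rot": [0,0,0]},
    {"slide": [0,0,0.5],"rot": [0,0,0]},
  ],
)

```text
time_s: 12.73
tcp_pos: [0.5959, -0.1054, 0.0665]
tool_rot: [0.642, 0.766, 0.0, 0.001]
wrist_force: [-1.5, -0.7, -2.3]
finger_gap: 0.25
```

>>> jog_arm(
  plan=[
    {"slide": [0,0,2.5],"rot": [0,0,0]},
    {"slide": [0,0,2.5],"rot": [0,0,0]},
  ],
)

```text
time_s: 12.9
tcp_pos: [0.596, -0.1054, 0.0664]
tool_rot: [0.642, 0.767, -0.0, -0.0]
wrist_force: [-8.7, 1.9, 13.4]
finger_gap: 0.25
```

Held firm at z = 66.4 mm with about 16 N down, and 66.5 mm is the expected seated height. It is home, so I'll relax and release.

>>> jog_arm(
  plan=[
    {"slide": [0,0,0],"rot": [0,0,0]},
    {"slide": [0,0,0],"rot": [0,0,0]},
  ],
)

```text
time_s: 13.07
tcp_pos: [0.5959, -0.1053, 0.067]
tool_rot: [0.642, 0.767, -0.0, -0.0]
wrist_force: [0.2, 0.4, -2.2]
finger_gap: 0.25
```

>>> jog_arm(
  plan=[
    {"slide": [0,0,0],"rot": [0,0,0]},
    {"slide": [0,0,0],"rot": [0,0,0]},
    {"slide": [0,0,0],"rot": [0,0,0]},
    {"slide": [0,0,0],"rot": [0,0,0]},
    {"slide": [0,0,0],"rot": [0,0,0]},
    {"slide": [0,0,0],"rot": [0,0,0]},
  ],
  gripper=60,
)

```text
time_s: 13.57
tcp_pos: [0.5979, -0.106, 0.0676]
tool_rot: [0.642, 0.766, 0.001, 0.002]
wrist_force: [0.7, -0.3, 0.5]
finger_gap: 0.601
```

>>> jog_arm(
  plan=[
    {"slide": [0,0,-8],"rot": [0,0,0]},
    {"slide": [0,0,-15],"rot": [0,0,0]},
    {"slide": [0,0,-20],"rot": [0,0,0]},
    {"slide": [0,0,-20],"rot": [0,0,0]},
    {"slide": [0,0,-20],"rot": [0,0,0]},
    {"slide": [0,0,-20],"rot": [0,0,0]},
    {"slide": [0,0,-20],"rot": [0,0,0]},
    {"slide": [0,0,0],"rot": [0,0,0]},
  ],
)

```text
time_s: 14.23
tcp_pos: [0.5965, -0.1055, 0.1977]
tool_rot: [0.642, 0.766, 0.0, 0.001]
wrist_force: [0.2, -0.1, 1.6]
finger_gap: 0.634
```

```bash
cat > fit2.py <<'E'
from h import *
S={n:snap(n) for n in("scene","wrist","top")}
for n in S:
  for t,z in(("post_mid",.07),("socket",.05),("bolt_axis",.078),("handle_grip",.078)):
    for r in spotter.spot_point(n,t): print(n,t,round(r["confidence"],2),np.round(r["centre"],1),atz(S[n],r["centre"],z).round(4))
a=S["scene"]["pixels"][140:290,150:350];b=S["wrist"]["pixels"]
cv2.imwrite("pics/c.png",cv2.hconcat([cv2.resize(a,(440,330)),cv2.resize(b,(350,330))])[:,:,::-1])
goto((.43,-.06,.18),np.radians(0))
E
python3 fit2.py
```

```text
scene post_mid 0.86 [ 99.1 304.1] [ 0.5454 -0.3958  0.07  ]
scene post_mid 0.75 [134.9 313.2] [ 0.6127 -0.3521  0.07  ]
scene post_mid 0.73 [223.5 245.1] [ 0.5933 -0.108   0.07  ]
scene socket 0.78 [225.7 253. ] [ 0.6015 -0.1098  0.05  ]
scene bolt_axis 0.71 [255.3 215.3] [0.5777 0.0006 0.078 ]
scene handle_grip 0.66 [219.4 184.4] [4.393e-01 3.000e-04 7.800e-02]
wrist post_mid 0.91 [284.3 200.4] [ 0.5956 -0.1066  0.07  ]
wrist bolt_axis 0.97 [284.3  58.7] [0.5762 0.0016 0.078 ]
wrist handle_grip 0.88 [78.4 30.9] [ 0.4246 -0.0061  0.078 ]
wrist handle_grip 0.46 [286.3 200.3] [ 0.5968 -0.1045  0.078 ]
top post_mid 0.81 [443.5 242.9] [ 0.5351 -0.3959  0.07  ]
top post_mid 0.6 [428.7 206.8] [ 0.6271 -0.3602  0.07  ]
top socket 0.96 [326.7 219.7] [ 0.5951 -0.1012  0.05  ]
top bolt_axis 0.87 [288.9 229.1] [ 0.5703 -0.0028  0.078 ]
top handle_grip 0.84 [289.4 285.7] [ 0.4275 -0.0039  0.078 ]
tcp [ 0.5938 -0.1049  0.1915] yaw_y 10.08 F [-0.4  0.  -0.1] t 14.98
slide mm [  72.8 -153.4   12.7]
rot [-0.007 -0.002  0.176]
```

View pics/c.png

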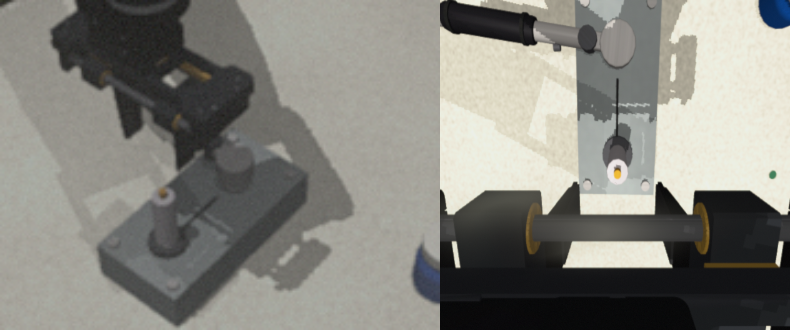

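The post stands in the socket with its collar on the foot. Next I'll take the shut gripper beside the handle, on its -y side.

>>> jog_arm(
  plan=[
    {"slide": [14,-25,0],"rot": [-0.005,-0.002,0.03]},
    {"slide": [14,-25,0],"rot": [0,0,0.03]},
    {"slide": [14,-25,0],"rot": [0,0,0.03]},
    {"slide": [14,-25,0],"rot": [0,0,0.03]},
    {"slide": [14,-25,0],"rot": [0,0,0]},
    {"slide": [14,-25,0],"rot": [0,0,0]},
    {"slide": [0,0,0],"rot": [0,0,0]},
    {"slide": [0,0,0],"rot": [0,0,0]},
  ],
  gripper=0,
)

```text
time_s: 15.65
tcp_pos: [0.4304, -0.0348, 0.1901]
tool_rot: [0.69, 0.724, -0.0, -0.001]
wrist_force: [1.0, -0.2, -1.5]
finger_gap: 0.124
```

Run:
```python
from h import *
w=snap("wrist")
for t in("bolt_axis","handle_grip"):
    for r in spotter.spot_point("wrist",t): print(t,round(r["confidence"],2),np.round(r["centre"],1),atz(w,r["centre"],.078).round(4))
goto((.429,-.048,.058),np.radians(2.7));print(status.state()["finger_gap"])
```

```text
handle_grip 0.6 [281.2 168.5] [ 0.4261 -0.0077  0.078 ]
tcp [ 0.4314 -0.0354  0.1901] yaw_y 2.73 F [-0.1  0.1  0.1] t 15.8
slide mm [-12.5  -2.7 132.1]
rot [-0.002 -0.001  0.001]
0.022966063961516382
```

>>> jog_arm(
  plan=[
    {"slide": [-7,-1.5,0],"rot": [0,0,0]},
    {"slide": [-7,-1.5,0],"rot": [0,0,0]},
    {"slide": [0,0,12],"rot": [0,0,0]},
    {"slide": [0,0,12],"rot": [0,0,0]},
    {"slide": [0,0,12],"rot": [0,0,0]},
    {"slide": [0,0,12],"rot": [0,0,0]},
    {"slide": [0,0,12],"rot": [0,0,0]},
    {"slide": [0,0,12],"rot": [0,0,0]},
    {"slide": [0,0,12],"rot": [0,0,0]},
    {"slide": [0,0,12],"rot": [0,0,0]},
    {"slide": [0,0,12],"rot": [0,0,0]},
    {"slide": [0,0,0],"rot": [0,0,0]},
  ],
)

```text
time_s: 16.8
tcp_pos: [0.4276, -0.054, 0.0659]
tool_rot: [0.692, 0.722, -0.003, -0.006]
wrist_force: [-0.3, 1.0, -0.2]
finger_gap: 0.006
```

Run:
```python
from h import *
goto((.429,-.050,.058),np.radians(2.7))
```

```text
tcp [ 0.4276 -0.054   0.0659] yaw_y 2.38 F [-0.3  1.  -0.2] t 16.8
slide mm [3.9 1.7 7.9]
rot [-0.013 -0.004 -0.006]
```

>>> jog_arm(
  plan=[
    {"slide": [0,0,4],"rot": [-0.013,-0.004,-0.006]},
    {"slide": [5,1.5,4],"rot": [0,0,0]},
    {"slide": [6,0,0],"rot": [0,0,0]},
    {"slide": [6,0,0],"rot": [0,0,0]},
    {"slide": [0,0,0],"rot": [0,0,0]},
  ],
)

```text
time_s: 17.22
tcp_pos: [0.4274, -0.0356, 0.0555]
tool_rot: [0.691, 0.723, -0.0, -0.001]
wrist_force: [-0.2, -0.3, -0.3]
finger_gap: 0.004
```

```bash
cat > arc.py <<'E'
from h import *
import sys
B=np.array([.577,.002]);s=status.state();R=Ro.from_quat(s["tool_rot"]).as_matrix()
d=s["tcp_pos"][:2]-B;r=np.hypot(*d);L=np.sqrt(r*r-.023**2)
# handle dir such that tcp = B + L h - .023 p, p = h rotated -90deg (clockwise)
th=np.arctan2(d[1],d[0])-np.arctan2(.023,L)
print("L",round(L,4),"handle deg",round(np.degrees(th)%360,2),"z",s["tcp_pos"][2].round(4),"yaw_y",np.degrees(np.arctan2(R[1,1],R[0,1])).round(2),"want",round(np.degrees(th)%360-180,2),"F tool",(R.T@s["wrist_force"]).round(2),"t",round(s["time_s"],2),"tilt",R[:2,2].round(3))
E
python3 arc.py
```

```text
L 0.1525 handle deg 185.52 z 0.0555 yaw_y 2.64 want 5.52 F tool [-0.28 -0.21  0.35] t 17.22 tilt [-0.002  0.001]
```

>>> jog_arm(
  plan=[
    {"slide": [6,0,0],"rot": [0,0,0]},
    {"slide": [6,-0.9,0],"rot": [0,0,0.03]},
    {"slide": [6,-0.9,0],"rot": [0,0,0.04]},
    {"slide": [0,0,0],"rot": [0,0,0]},
  ],
)

```text
time_s: 17.55
tcp_pos: [0.4263, -0.0162, 0.0578]
tool_rot: [0.716, 0.698, 0.0, 0.001]
wrist_force: [-1.1, -1.2, -0.6]
finger_gap: 0.003
```

```bash
python3 arc.py
```

```text
L 0.15 handle deg 178.17 z 0.0578 yaw_y -1.42 want -1.83 F tool [-1.22 -1.05  0.59] t 17.55 tilt [ 0.002 -0.002]
```

>>> jog_arm(
  plan=[
    {"slide": [6,-0.9,0],"rot": [0,0,0.04]},
    {"slide": [6,-0.9,0],"rot": [0,0,0.04]},
    {"slide": [0,0,0],"rot": [0,0,0]},
  ],
)

```text
time_s: 17.8
tcp_pos: [0.4255, -0.0042, 0.0587]
tool_rot: [0.743, 0.67, -0.0, 0.003]
wrist_force: [-0.3, -1.2, -0.2]
finger_gap: 0.005
```

```bash
python3 arc.py
```

```text
L 0.1499 handle deg 173.63 z 0.0587 yaw_y -5.92 want -6.37 F tool [-1.18 -0.16  0.21] t 17.8 tilt [ 0.004 -0.005]
```

>>> jog_arm(
  plan=[
    {"slide": [6,-0.9,0],"rot": [0,0,0.04]},
    {"slide": [6,-0.9,0],"rot": [0,0,0.04]},
    {"slide": [0,0,0],"rot": [0,0,0]},
  ],
)

```text
time_s: 18.05
tcp_pos: [0.4255, 0.0073, 0.0594]
tool_rot: [0.768, 0.641, -0.001, 0.004]
wrist_force: [-0.7, -1.1, -0.9]
finger_gap: 0.003
```

```bash
python3 arc.py
```

```text
L 0.1498 handle deg 169.29 z 0.0594 yaw_y -10.33 want -10.71 F tool [-1.19 -0.47  0.95] t 18.05 tilt [ 0.005 -0.008]
```

>>> jog_arm(
  plan=[
    {"slide": [6,-0.9,0.5],"rot": [0,0,0.04]},
    {"slide": [6,-0.9,0.5],"rot": [0,0,0.04]},
    {"slide": [0,0,0],"rot": [0,0,0]},
  ],
)

```text
time_s: 18.3
tcp_pos: [0.4262, 0.0184, 0.0589]
tool_rot: [0.792, 0.611, -0.001, 0.005]
wrist_force: [-0.9, -0.5, 0.7]
finger_gap: 0.006
```

```bash
python3 arc.py; python3 -c "
from h import *
s=status.state();R=Ro.from_quat(s['tool_rot']).as_matrix();goto(s['tcp_pos'],np.arctan2(R[1,1],R[0,1]))"
```

```text
L 0.1499 handle deg 165.08 z 0.0589 yaw_y -14.67 want -14.92 F tool [-0.76 -0.76 -0.72] t 18.3 tilt [ 0.004 -0.01 ]
tcp [0.4262 0.0184 0.0589] yaw_y -14.67 F [-0.9 -0.5  0.7] t 18.3
slide mm [0. 0. 0.]
rot [ 0.007  0.008 -0.   ]
```

>>> jog_arm(
  plan=[
    {"slide": [6,-0.9,0.5],"rot": [0.007,0.008,0.04]},
    {"slide": [6,-0.9,0.5],"rot": [0.002,0.002,0.04]},
    {"slide": [0,0,0],"rot": [0,0,0]},
  ],
)

```text
time_s: 18.55
tcp_pos: [0.4277, 0.0293, 0.0584]
tool_rot: [0.814, 0.581, -0.001, -0.001]
wrist_force: [-0.7, -0.6, 0.1]
finger_gap: 0.006
```

```bash
python3 arc.py
```

```text
L 0.15 handle deg 160.93 z 0.0584 yaw_y -18.96 want -19.07 F tool [-0.77 -0.51 -0.09] t 18.55 tilt [-0.002  0.001]
```

>>> jog_arm(
  plan=[
    {"slide": [6,-0.9,0.3],"rot": [0.002,0.002,0.04]},
    {"slide": [6,-0.9,0.3],"rot": [0.002,0.002,0.04]},
    {"slide": [0,0,0],"rot": [0,0,0]},
  ],
)

```text
time_s: 18.8
tcp_pos: [0.4301, 0.0397, 0.0583]
tool_rot: [0.835, 0.55, -0.001, -0.004]
wrist_force: [0.1, 0.1, -0.1]
finger_gap: 0.005
```

```bash
python3 arc.py
```

```text
L 0.1499 handle deg 156.87 z 0.0583 yaw_y -23.21 want -23.13 F tool [0.12 0.1  0.07] t 18.8 tilt [-0.006  0.005]
```

>>> jog_arm(
  plan=[
    {"slide": [6,-0.9,0.3],"rot": [-0.005,-0.004,0.04]},
    {"slide": [6,-0.9,0.3],"rot": [0,0,0.04]},
    {"slide": [0,0,0],"rot": [0,0,0]},
  ],
)

```text
time_s: 19.05
tcp_pos: [0.4324, 0.0485, 0.0577]
tool_rot: [0.854, 0.52, -0.004, 0.001]
wrist_force: [-1.3, -4.5, 0.4]
finger_gap: 0.007
```

```bash
python3 arc.py
```

```text
L 0.1501 handle deg 153.46 z 0.0577 yaw_y -27.38 want -26.54 F tool [-4.54  0.93 -0.33] t 19.05 tilt [-0.006 -0.006]
```

Resistance is rising, so I'll take finer steps.

>>> jog_arm(
  plan=[
    {"slide": [4,-0.4,0],"rot": [0.004,0,0.01]},
    {"slide": [0,0,0],"rot": [0,0,0]},
  ],
)

```text
time_s: 19.22
tcp_pos: [0.4325, 0.0492, 0.0573]
tool_rot: [0.855, 0.519, -0.008, 0.001]
wrist_force: [-3.0, -4.4, 0.6]
finger_gap: 0.005
```

```bash
python3 arc.py
```

```text
L 0.1502 handle deg 153.19 z 0.0573 yaw_y -27.46 want -26.81 F tool [-5.32 -0.59 -0.53] t 19.22 tilt [-0.013 -0.01 ]
```

>>> jog_arm(
  plan=[
    {"slide": [6,-0.4,0],"rot": [0.005,0.01,0]},
    {"slide": [6,-0.4,0],"rot": [0,0,0]},
  ],
)

```text
time_s: 19.38
tcp_pos: [0.4354, 0.0563, 0.0568]
tool_rot: [0.853, 0.522, -0.009, -0.002]
wrist_force: [-2.9, -6.0, 2.0]
finger_gap: 0.004
```

```bash
python3 arc.py
```

```text
L 0.1499 handle deg 150.3 z 0.0568 yaw_y -27.01 want -29.7 F tool [-6.65  0.12 -1.95] t 19.38 tilt [-0.018 -0.006]
```

>>> jog_arm(
  plan=[
    {"slide": [5,-0.4,0],"rot": [0.005,0.01,0.02]},
  ],
)

```text
time_s: 19.47
tcp_pos: [0.4366, 0.0595, 0.0566]
tool_rot: [0.857, 0.516, -0.008, -0.006]
wrist_force: [-3.8, -5.6, 2.6]
finger_gap: 0.006
```

```bash
python3 arc.py
```

```text
L 0.15 handle deg 149.0 z 0.0566 yaw_y -27.93 want -31.0 F tool [-6.75 -0.82 -2.54] t 19.47 tilt [-0.02   0.003]
```

```bash
python3 - <<'E'
from h import *
w=snap("wrist");t=snap("top")
u,v=map(int,proj(t,(.50,.03,.078)))
c=cv2.resize(t["pixels"][v-40:v+40,u-40:u+40],(390,390),interpolation=cv2.INTER_CUBIC)
cv2.imwrite("pics/d.png",cv2.hconcat([w["pixels"][:390,:410],c])[:,:,::-1])
print(proj(w,(.577,.002,.078)),status.state()["wrist_force"])
E
python3 arc.py
```

```text
(np.float64(640.5519186050751), np.float64(240.60777222705383)) [-3.44678379 -5.49360603  3.27602505]
L 0.15 handle deg 148.94 z 0.0566 yaw_y -27.95 want -31.06 F tool [-6.49 -0.53 -3.22] t 19.57 tilt [-0.02   0.003]
```

View pics/d.png

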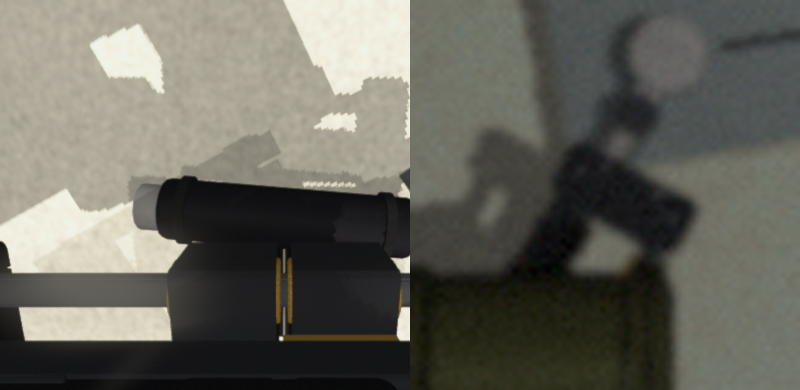

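>>> jog_arm(
  plan=[
    {"slide": [5,-0.4,-0.5],"rot": [0.01,0.01,0.03]},
  ],
)

```text
time_s: 19.65
tcp_pos: [0.4378, 0.0629, 0.0569]
tool_rot: [0.864, 0.504, -0.008, -0.013]
wrist_force: [-3.2, -3.4, 1.8]
finger_gap: 0.007
```

```bash
python3 arc.py
```

```text
L 0.1502 handle deg 147.68 z 0.0569 yaw_y -29.47 want -32.32 F tool [-4.49 -1.18 -1.76] t 19.65 tilt [-0.026  0.015]
```

The force fell from above 6.5 N to 4.5 N, and the grip has moved about 15 mm (0.13 rad) past the tight point. The handle has broken over, so I'll let it back gently and withdraw.

>>> jog_arm(
  plan=[
    {"slide": [-4,0,0],"rot": [0,0,0]},
    {"slide": [-4,0,0],"rot": [0,0,0]},
    {"slide": [-4,0,0],"rot": [0,0,0]},
    {"slide": [-5,0,0],"rot": [0,0,0]},
    {"slide": [-5,0,0],"rot": [0,0,0]},
    {"slide": [-7,0,0],"rot": [0,0,0]},
    {"slide": [-10,0,0],"rot": [0,0,0]},
    {"slide": [-10,0,0],"rot": [0,0,0]},
    {"slide": [0,0,0],"rot": [0,0,0]},
  ],
)

```text
time_s: 20.4
tcp_pos: [0.4127, 0.0116, 0.058]
tool_rot: [0.859, 0.512, -0.007, -0.01]
wrist_force: [0.1, 0.0, 0.6]
finger_gap: 0.004
```

```bash
python3 arc.py
```

```text
L 0.1629 handle deg 168.61 z 0.058 yaw_y -28.42 want -11.39 F tool [ 0.07  0.02 -0.57] t 20.4 tilt [-0.023  0.01 ]
```

Clear of the handle. I'll rise, back away and check.

>>> jog_arm(
  plan=[
    {"slide": [-5,0,-15],"rot": [0,0,0]},
    {"slide": [0,0,-25],"rot": [0,0,0]},
    {"slide": [0,0,-30],"rot": [0,0,0]},
    {"slide": [0,0,-30],"rot": [0,0,0]},
    {"slide": [0,0,-30],"rot": [0,0,0]},
    {"slide": [-20,-15,-20],"rot": [0,0,0]},
    {"slide": [-20,-15,0],"rot": [0,0,0]},
    {"slide": [-20,-15,0],"rot": [0,0,0]},
    {"slide": [0,0,0],"rot": [0,0,0]},
    {"slide": [0,0,0],"rot": [0,0,0]},
  ],
)

```text
time_s: 21.23
tcp_pos: [0.3412, -0.0285, 0.2171]
tool_rot: [0.859, 0.512, -0.006, -0.01]
wrist_force: [-0.7, 0.4, 0.3]
finger_gap: 0.005
```

```bash
python3 arc.py
python3 - <<'E'
from h import *
S={n:snap(n) for n in("wrist","scene")}
for n in S:
  for t,z in(("bolt_axis",.078),("handle_grip",.078),("post_mid",.07)):
    for r in spotter.spot_point(n,t): print(n,t,round(r["confidence"],2),atz(S[n],r["centre"],z).round(4))
c=cv2.resize(S["scene"]["pixels"][120:320,150:350],(400,400),interpolation=cv2.INTER_CUBIC)
cv2.imwrite("pics/e.png",cv2.hconcat([c,cv2.resize(S["wrist"]["pixels"],(400,400))])[:,:,::-1])
E
```

```text
L 0.2367 handle deg 181.81 z 0.2171 yaw_y -28.41 want 1.81 F tool [ 0.01 -0.77 -0.25] t 21.23 tilt [-0.021  0.011]
wrist bolt_axis 0.81 [0.5767 0.0007 0.078 ]
wrist handle_grip 0.63 [0.4412 0.0655 0.078 ]
scene bolt_axis 0.65 [0.5833 0.0065 0.078 ]
scene handle_grip 0.83 [0.4416 0.0719 0.078 ]
scene handle_grip 0.34 [0.8281 0.0609 0.078 ]
scene post_mid 0.79 [ 0.6244 -0.3583  0.07  ]
scene post_mid 0.68 [ 0.5954 -0.103   0.07  ]
scene post_mid 0.63 [ 0.5514 -0.3948  0.07  ]
```

View pics/e.png

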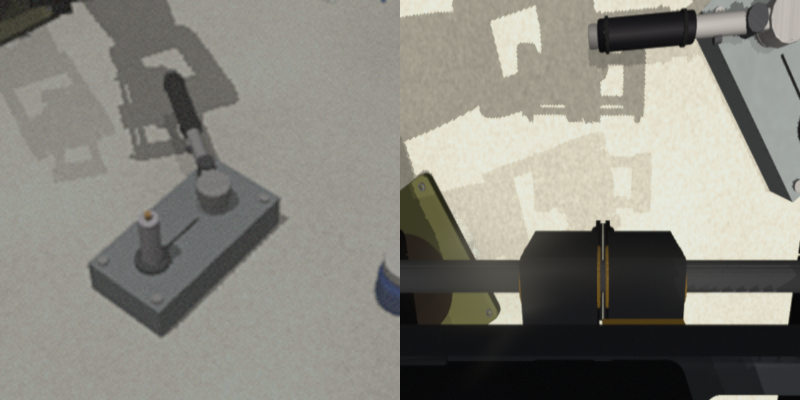

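The handle is straight and rests at about 154°, which is where it went tight (about 153.5°). The post stands in the socket with its collar on the foot. Handing in.

```bash
python3 -c "
from bench import robot
print(robot.close_job())"
```

```text
the job is handed in; nothing more can be done
None
```

The post is seated in the stand's foot, the clamp bolt is tightened to the click, and the job was handed in at about 21 s. No verdict was reported.

- **Post:** I took the post farthest to the robot's left and lowered it into the socket. It stopped at the expected seated height, with the tool at 66.4 mm against 66.5 mm predicted. The last push was about 16 N down. After release, the pictures show it upright with its collar on the foot.
- **Wrench:** I pushed the handle clockwise about 0.5 rad, until it went tight at about 153.5° (its direction from the bolt). Beyond that the grip moved about 15 mm further, which I estimate as 0.13 rad at the hinge. The push fell from about 6.7 N to 4.5 N, so I stopped there, short of the 0.21 limit.
- **After letting go:** The last pictures show the handle straight at about 154°, so the bolt stayed tight. The robot is clear of everything, and I made no contact with the bottle, jar or cup.

**Less certain:** I never recorded the 8–9 N peak, because force was only read at the end of each move. The break-over is judged from the falling push, the distance moved and the spring-back. The camera estimates of the grip position differed by about 6 mm.

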